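# Charge the ball pot: free milling balls jammed in a bottle's neck

## Task

The four steel milling balls have jammed in the neck of the clear bottle that hangs mouth-down in the retort stand. Turn the pot's bayonet lid about a quarter turn anticlockwise, lift it off and lay it right way up on the grey deck, stand the open pot under the bottle's mouth while the balls are still stuck, then tap the side of the bottle until all four balls have dropped into the pot, and let go of everything. Tap briskly but not hard, and leave the other things on the deck where they stand.

Things in the scene. Friction and masses are not known exactly. Their poses are not given: they have to be found in the camera images.
- deck_top (a point): Centre of the flat top of the grey plastic spill deck (640 x 556 mm, 58 mm high, fixed) that lies on the freezer and carries everything; heights below are above this top. Fixed boxes stand along its front edge (x under 0.40 m, up to 60 mm high) and back edge (x over 0.73 m, up to 116 mm high). A window frame rises right of it at y = -0.41 m.
- bottle_mouth (a point): Centre of the bottle's open mouth: 40 mm inside, lip 54 mm outside, 125 mm above the deck (lowest lip point 111 mm). Axes: z up; x level from the mouth back to the stand's rod. The bottle rises from here along +x at 60 degrees. Loose balls drop out a little to -x: at the height of the pot's rim they are 5 to 20 mm to -x of this point.
- bottle_middle (a point): Point on the bottle's axis in mid body, 110 mm up the axis from the mouth (55 mm to +x, 95 mm higher). Body 92 mm across, so its sides are 46 mm to +y and -y of this point: tap there. Axes as bottle_mouth. Bottle 157 mm long, neck 33 mm, highest corner 290 mm up; a steel clamp band goes round the body.
- bottle: The clear bottle, held by a clamp on a fixed retort stand; origin at the boss on the rod, 205 mm to +x of the mouth and 205 mm above the deck; axes as bottle_mouth. Rod 11 mm thick, 412 mm high. The base plate (150 x 140 mm, 14 mm high) begins 80 mm to +x of the mouth; the deck under the mouth is bare.
- clamp_boss (a joint): Sideways swing of the clamp with bottle round the rod, rad: 0 at rest, + anticlockwise from above, limits +-0.08. A spring (6 N m/rad) returns it: the bottle gives 1 mm per 0.3 N and swings at 4 Hz. Taps on the side at 0.15 to 0.3 m/s that carry it 5 to 12 mm and draw back at once shake the balls; 2 to 10 free them, often not all together. Slow pushes do little.
- clamp_arm (a joint): Tipping of the bottle up and down on the rod, rad: 0 at rest, + when the mouth rises, limits +-0.06, spring 16 N m/rad.
- ball0: Centre of a polished steel ball, 25 mm across, 50 g; at the start jammed with the other three above the neck inside the bottle, about 165 mm above the deck.
- ball1: Centre of a polished steel ball, 25 mm across, 50 g; at the start jammed with the other three above the neck inside the bottle, about 165 mm above the deck.
- ball2: Centre of a polished steel ball, 25 mm across, 50 g; at the start jammed with the other three above the neck inside the bottle, about 165 mm above the deck.
- ball3: Centre of a polished steel ball, 25 mm across, 50 g; at the start jammed with the other three above the neck inside the bottle, about 165 mm above the deck.
- pot_rim (a point): Centre of the rim of the round steel pot (84 mm outside, 76 mm inside, 75 mm high, about 300 g; standing, this point is 75 mm above the deck). Axes of the pot: z up, -x points to its handle. Two outward lugs under the rim reach 47 mm from the axis.
- pot_handle (a point): Grasp point on the upright black bar of the pot's D handle, 73 mm from the pot's axis along the pot's -x, 43 mm above its foot. The bar is 14 mm wide (pot's y), 10 mm deep (pot's x) and goes from 8 to 54 mm above the foot; 26 mm gap between bar and pot, with two struts. Axes as pot_rim.
- lid_bar (a point): Middle of the black grip bar of the steel bayonet lid, 97 mm above the deck when on the pot, 42 mm above the lid's lower edge. Bar 64 mm long (lid's x), 14 mm wide (lid's y), 25 to 53 mm above the lower edge. Lid 103 mm across, disc 25 mm above its lower edge, about 140 g.
- lid: The lid; origin at the centre of its lower edge, axes as lid_bar. Locked, it is turned 0 to 0.12 rad anticlockwise (from above) from the pot's axes; clockwise is a stop. Turned anticlockwise its lugs come free between 0.95 and 2.0 rad from the pot's axes (aim for 1.3 to 1.6); then it lifts straight up, 25 mm to clear the pot. It turns easily.
- pot: The pot; origin at the centre of its foot, axes as pot_rim.
- tall_bottle: Bystander: white plastic bottle with white cap, 68 mm across, 150 mm high. Origin at the centre of its foot.
- short_bottle: Bystander: white plastic bottle with white cap, 58 mm across, 118 mm high. Origin at the centre of its foot.
- flask: Obstacle, fixed: glass volumetric flask with blue stopper, 62 mm across, 182 mm high. Origin at the centre of its foot.

How it is judged:
By the outcome, as a careful person would: the job done as asked, in the order asked, and still so for the second after the job is handed in, with the robot touching nothing.
It also fails if it takes over 72 s, if anything falls off the work surface, if the arm or the gripper's body presses on something with over 40 N, if the wrist force passes 120 N, or if a joint passes its speed limit or range.

## Robot

A 6-joint arm with a two-finger parallel gripper is mounted at the origin on a cart in front of the work surface, level with it; the furniture and walls round the work are solid. World frame = base frame: x ahead of the robot, y to its left, z up, the work surface at z = 0. Lengths are in m, angles in rad, forces in N, time in s.
With the tool pointing down it reaches from about 0.375 to 0.975 m from the base axis. Payload 3.8 kg.
Tool frame: the origin (TCP) lies at the very end of the fingers, on their centre line; the grasp point (between the pads) lies 19 mm behind it; y points along the fingers, x is the direction in which the jaws open and shut, and the axes are right-handed (so a half turn about y gives the same grasp; the last joint's range is limited). The gripper opens to 85 mm and grips with 20 to 120 N. Pads are 22 mm wide; open, the fingers measure 114 mm over their backs; the gripper's body (76 mm by 85 mm) begins 54 mm behind the grasp point. The pads swing forward as they close: fully open they stand 13 mm farther back than shut.
Start: joints at [1.271, 0.264, 1.604, -0, 1.274, -0.037], TCP at [0.175, 0.652, 0.231] pointing down, gripper open.
Joint ranges: [-2.63, 2.63], [-0.94, 2.18], [0.31, 2.57], [-1.31, 4.45], [0, 2.66], [-2.55, 2.55]. Speed limits (rad/s): [2.57, 2.57, 3.14, 3.14, 3.14, 3.14].

## Interface

Orientations are given as a rotation vector (axis times angle).
In Python, from workcell import bot, cams gives the robot as it stands.
- The arm moves only by the tool play_rows, never from a script. Its argument "motion" is a list of rows, each a list of 2 entries, a list of its own where there are three numbers: the shift along the world's x, y, z normalised to -1 to 1, where 1 is 400 mm, then the turn, a rotation vector about the world's x, y, z normalised to -1 to 1, where 1 is pi/4 rad. In form: [[[tx, ty, tz], [ax, ay, az]], ...]. A call has 1 to 10 rows; each row is the pose to reach, as a shift and turn from the pose commanded when the call began; what a row does not reach only later rows make up. A row lasts 1/8 s, in which the tool goes at most 62.5 mm and 10.7 degrees, less where a joint would pass 70% of its speed; a pose out of reach is approached as far as the arm can. A call with a number of a shift or a turn outside -1 to 1 is refused whole. A call with a gripper value outside its range is refused whole. "gripper" is the closure, from 0 (fully open) to 1 (shut), set as the call begins (left out, the last holds). The fingers move at their own pace and stop on an object; "squeeze" is the grip in N (left out, the last holds). Time passes only in rows, so rows that repeat a pose let the fingers close. It gives the time, the measured TCP pose, the force and the opening at its end, in the units of the state.
- bot.read_state(): the state, without advancing time (a new reading comes with each control period).
- cams.read_camera(name): name is "side" or "top" or "wrist"; returns (picture, depth): 480x640x3 uint8, red, green, blue; 480x640 float32, m along the optical axis (not along the pixel's ray), 0 where there is no reading.
- cams.calibration(name): a dict with "mtx" (3x3 intrinsics, pixels), "R" (3x3) and "t" (3): a world point X has camera coordinates R X + t; the wrist camera has in their place "tool_from_camera" (4x4, takes a point from camera to tool coordinates, whose origin is the TCP and whose axes are the tool frame's). Camera axes: x right, y down, z forward; pixel columns grow to the right and rows downward; lengths in m; the calibration is good to about 2 mm. The wrist camera is an equidistant fisheye: a pixel r from the principal point sees the ray r / f radians off the axis. A picture is of the moment at which its call begins: read the wrist's pose just before it. calibration takes no time and is no camera call.
- bot.finish_job(): hands the job in, once; it reports no verdict.
Trained networks look in the newest picture that a camera, given by its name, has taken for a name from the list of things; names that differ only in an ending like _2 or _b are one class to them, and where a whole thing is asked for, a point or a joint stands for the part that bears it (a point fixed in the world has none). Each returns a list of dicts, best first, with "conf" (0 to 1); they miss things now and then, are a little off and sometimes report something else, mostly with a low value. They report only what shows in the picture. A call takes as long as a camera call.
- cams.recognise(camera, label): "xyz" ([x, y, z] in m, in the coordinates of the camera as it stood for that picture, good to about 4 mm: the middle of the surface that is visible of it).
- cams.regions_of(camera, label): "mask" (480x640 bool, what is visible of it).
- cams.mark_of(camera, label): "xyz" ([x, y, z] in m, in the coordinates of the camera as it stood for that picture, good to about 4 mm: a listed point, or the origin of a listed thing).
The state is a dict: "time": time; "q": joint angles; "joint_vel": joint speeds; "joint_torque": joint torques, N m; "tool_pos": TCP position; "tcp_rot": TCP orientation; "wrist_force": force on the tool from outside, world axes, zero at the start; "torque": the same for the moment, N m; "width": opening from 0.0 (shut) to 1.0 (fully open).
Only numpy, scipy, OpenCV 4.12 (cv2) and the standard library are available. Lean on these libraries where they do the work, as an engineer would, in place of code of your own. Each camera call takes 0.05 s, during which the arm holds its last target.

## Working session

There is one attempt and no reset: what is moved stays moved. The work goes in short steps, Python scripts to look and compute and a tool call to move; the robot and the scene stay as the last step left them, time stands still between calls to the robot, and variables do not carry over. Pictures are saved under pics/ and viewed, and the job is handed in when it is done.

Besides the shell and the picture viewer there is one more tool, called after "Call:" as name([rows], argument=value, ...), one row to a line, values as JSON. play_rows: Moves the arm, as the interface text tells. Its arguments: {"type":"object","properties":{"motion":{"type":"array","items":{"type":"array"}},"gripper":{"type":"number"},"squeeze":{"type":"number"}},"required":["motion"]}

```bash
mkdir -p pics; ls; cat > h.py <<'E'
import numpy as np, cv2
from workcell import bot, cams
from scipy.spatial.transform import Rotation as Ro
def save(cam,name):
    s=bot.read_state(); p,d=cams.read_camera(cam); cv2.imwrite('pics/%s.png'%name,p[:,:,::-1]); return s,p,d
def w(cam,xyz,s=None):
    c=cams.calibration(cam)
    if cam=='wrist':
        T=np.array(c['tool_from_camera']); p=T[:3,:3]@np.array(xyz)+T[:3,3]
        return Ro.from_rotvec(s['tcp_rot']).as_matrix()@p+np.array(s['tool_pos'])
    return np.array(c['R']).T@(np.array(xyz)-np.array(c['t']))
E
python3 - <<'E'
from h import *
np.set_printoptions(precision=4,suppress=True)
s=bot.read_state(); print(s)
print(Ro.from_rotvec(s['tcp_rot']).as_matrix())
for c in ['side','top']:
    save(c,c+'0')
    for l in ['deck_top','bottle_mouth','bottle_middle','bottle','pot_rim','pot_handle','lid_bar','lid','pot','tall_bottle','short_bottle','flask','ball0']:
        r=cams.mark_of(c,l)
        print(c,l,[(w(c,x['xyz']),round(x['conf'],2)) for x in r[:3]])
print(bot.read_state()['time'])
E
```

```text
pics
{'time': 0.0, 'q': array([ 1.2711,  0.2648,  1.6054,  0.    ,  1.2737, -0.0369]), 'joint_vel': array([ 0.0018, -0.0005,  0.0007, -0.0006,  0.0015, -0.0004]), 'joint_torque': array([ -0.002 , -51.5126, -36.7302,  -0.0006,   0.0126,  -0.    ]), 'tool_pos': array([0.1751, 0.6511, 0.2299]), 'tcp_rot': array([-1.3235, -1.0121,  1.0152]), 'wrist_force': array([0.04  , 0.0465, 0.1879]), 'torque': array([ 0.0073,  0.0184, -0.031 ]), 'width': 1.0010592125925117}
[[ 0.2598 -0.0007 -0.9657]
 [ 0.9657 -0.0022  0.2598]
 [-0.0023 -1.      0.0001]]
side deck_top [(array([ 0.5611, -0.098 ,  0.0583]), 0.7)]
side bottle_mouth [(array([ 0.5666, -0.061 ,  0.1839]), 0.71)]
side bottle_middle [(array([ 0.6171, -0.0718,  0.2758]), 0.95)]
side bottle []
side pot_rim []
side pot_handle [(array([ 0.5406, -0.3066,  0.1017]), 0.88)]
side lid_bar [(array([ 0.6151, -0.2787,  0.1585]), 0.73)]
side lid [(array([ 0.6079, -0.2807,  0.1162]), 0.98), (array([0.7456, 0.1442, 0.0593]), 0.38)]
side pot [(array([ 0.6127, -0.2797,  0.0551]), 0.71)]
side tall_bottle [(array([0.5993, 0.1226, 0.0574]), 0.63)]
side short_bottle [(array([ 0.7061, -0.3151,  0.0612]), 0.85)]
side flask [(array([0.7423, 0.1435, 0.0594]), 0.87), (array([ 0.611 , -0.2772,  0.0545]), 0.23)]
side ball0 []
top deck_top [(array([0.604 , 0.1294, 0.0617]), 0.58)]
top bottle_mouth [(array([ 0.5627, -0.065 ,  0.1807]), 0.77)]
top bottle_middle [(array([ 0.6097, -0.2813,  0.1559]), 0.54)]
top bottle []
top pot_rim [(array([0.6048, 0.1271, 0.0596]), 0.2)]
top pot_handle [(array([ 0.5437, -0.3032,  0.1029]), 0.67)]
top lid_bar [(array([ 0.6154, -0.2799,  0.158 ]), 0.68)]
top lid [(array([ 0.6131, -0.2791,  0.1118]), 0.95), (array([ 0.6119, -0.278 ,  0.1572]), 0.42)]
top pot []
top tall_bottle [(array([0.6023, 0.1287, 0.0617]), 0.55)]
top short_bottle [(array([ 0.7033, -0.3194,  0.0603]), 0.77)]
top flask [(array([0.7457, 0.1377, 0.0608]), 0.74)]
top ball0 []
1.4
```

View pics/side0.png

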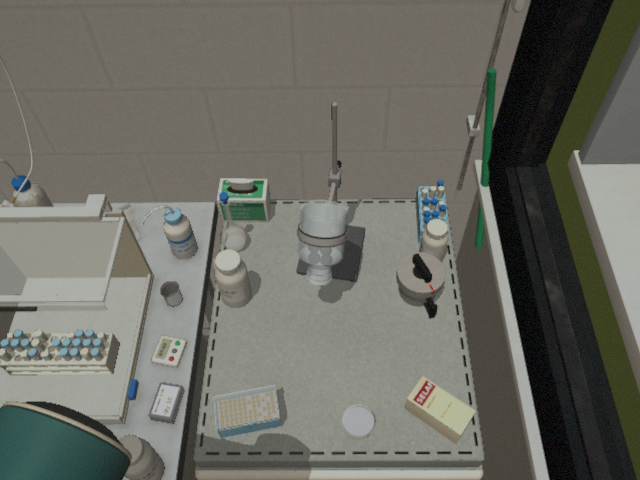

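View pics/top0.png

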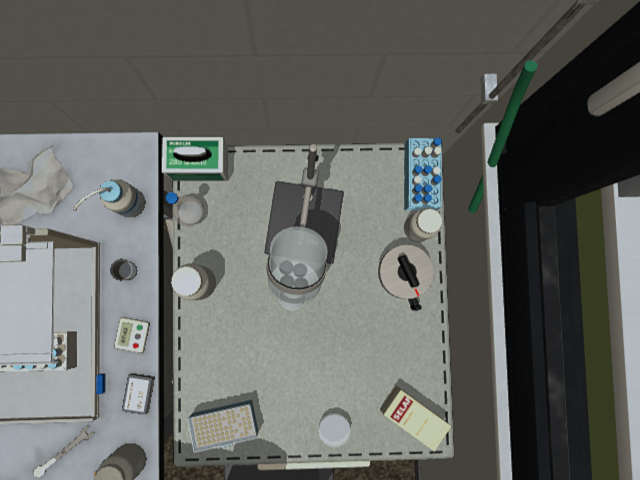

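```bash
python3 - <<'E'
from h import *
np.set_printoptions(precision=4,suppress=True)
for cam in ['top','side']:
    s,p,d=save(cam,cam+'1'); c=cams.calibration(cam); K=np.array(c['mtx'])
    v,u=np.mgrid[:480,:640]; P=np.stack([(u-K[0,2])/K[0,0]*d,(v-K[1,2])/K[1,1]*d,d],-1)
    W=(P-np.array(c['t']))@np.array(c['R'])
    print(cam,'calib campos',-np.array(c['R']).T@np.array(c['t']))
    dark=(p.max(2)<60)&(d>0)
    m=dark&(abs(W[...,0]-.612)<.06)&(abs(W[...,1]+.28)<.06)&(W[...,2]>.15)&(W[...,2]<.175)
    q=W[m]; print('bar',m.sum(),q.mean(0)); r=cv2.minAreaRect((q[:,:2]*1000).astype(np.float32)); print(r)
    e,V=np.linalg.eigh(np.cov(q[:,:2].T)); print('bar ang',np.arctan(V[1,1]/V[0,1]))
    m=dark&(abs(W[...,0]-.543)<.03)&(abs(W[...,1]+.305)<.03)&(W[...,2]>.09)&(W[...,2]<.125); q=W[m]; print('handle',m.sum(),q.mean(0),cv2.minAreaRect((q[:,:2]*1000).astype(np.float32)))
    # base plate
    m=dark&(abs(W[...,0]-.72)<.12)&(abs(W[...,1]+.08)<.12)&(W[...,2]>.064)&(W[...,2]<.08); q=W[m]; print('plate',m.sum(),cv2.minAreaRect((q[:,:2]*1000).astype(np.float32)))
    # rod
    m=(d>0)&(abs(W[...,0]-.77)<.06)&(abs(W[...,1]+.09)<.06)&(W[...,2]>.33)&(W[...,2]<.48);q=W[m];print('rod',len(q),np.median(q,0) if len(q) else 0)
    # things between x .38-.55 above deck, y -.25..0.2
    m=(d>0)&(W[...,2]>.07)&(W[...,0]>.36)&(W[...,0]<.54)&(W[...,1]<.2)&(W[...,1]>-.27)&(W[...,2]<.15);q=W[m]
    H,_,_=np.histogram2d(q[:,0],q[:,1],[np.arange(.36,.55,.02),np.arange(-.28,.21,.04)]);print(H.astype(int))
    m=(d>0)&(abs(W[...,2]-.058)<.006); q=W[m]; print('deck',np.percentile(q,[1,99],0))
E
```

```text
top calib campos [ 0.5654 -0.0735  1.2516]
bar 276 [ 0.6115 -0.2792  0.1638]
((612.1178588867188, -280.84747314453125), (61.6658935546875, 15.436470031738281), 24.25457191467285)
bar ang 0.4148068986668008
handle 75 [ 0.5487 -0.3012  0.107 ] ((549.505615234375, -302.08380126953125), (21.49885368347168, 12.244781494140625), 15.132789611816406)
plate 1084 ((718.0772705078125, -90.5483627319336), (137.71556091308594, 148.07371520996094), 80.21300506591797)
rod 207 [ 0.7634 -0.0978  0.4269]
[[177   0   0   0   0   0   0 100  99   0   0   0]
 [ 48   0   0   0   0   0   0   0   0   0   0   0]
 [  0   0   0   0   0   0   0   0   0   0   0   0]
 [  0   0   0   0   0   0   0   0   0   0   0   0]
 [  0   0   0   0   0   0   0   0   0   0   0   0]
 [  0   0   0   0   0   0   0   0   0   0   0   0]
 [  0   0   0   0   0   0   0   0   0   0   0   0]
 [  0   0   0   0   0   0   0   0   0   0   0   0]
 [  0   0   0   0   0   0   0   0   0   0   0   0]]
deck [[ 0.2494 -0.3724  0.0529]
 [ 0.9424  0.2657  0.0633]]
side calib campos [-0.0685 -0.0952  1.2145]
bar 220 [ 0.6054 -0.2787  0.1629]
((607.2412109375, -279.2908630371094), (60.468849182128906, 15.527993202209473), 23.597158432006836)
bar ang 0.4337871017487117
handle 98 [ 0.5463 -0.3003  0.1055] ((549.49365234375, -300.66790771484375), (30.150863647460938, 13.229536056518555), 15.753716468811035)
plate 717 ((699.6915893554688, -89.5971908569336), (131.28404235839844, 120.91242218017578), 79.97097778320312)
rod 295 [ 0.762  -0.0966  0.4126]
[[91  0  0  0  0  0  0 30 14  0  0  0]
 [13  0  0  0  0  0  0  0  0  0  0  0]
 [ 0  0  0  0  0  0  0  0  0  0  0  0]
 [ 0  0  0  0  0  0  0  0  0  0  0  0]
 [ 0  0  0  0  0  0  0  0  0  0  0  0]
 [ 0  0  0  0  0  0  0  0  0  0  0  0]
 [ 0  0  0  0  0  0  0  0  0  0  0  0]
 [ 0  0  0  0  0  0  0  0  0  0  0  0]
 [ 0  0  0  0  0  0  0  0  0  0  0  0]]
deck [[ 0.2432 -0.3723  0.053 ]
 [ 0.9417  0.5066  0.0635]]
```

Call:
play_rows([
  [[0.4375,-0.5,0.475],[0,0,-0.8]],
  [[0.4375,-0.5,0.475],[0,0,-0.8]],
  [[0.4375,-0.5,0.475],[0,0,-0.8]],
  [[0.4375,-0.5,0.475],[0,0,-0.8]],
  [[0.4375,-0.5,0.475],[0,0,-0.8]],
  [[0.4375,-0.5,0.475],[0,0,-0.8]],
], gripper=0.45)

```text
time: 2.25
tool_pos: [0.3527, 0.4505, 0.4254]
tcp_rot: [-1.502, -0.534, 0.524]
wrist_force: [0.0, -0.3, -0.4]
width: 0.553
```

Call:
play_rows([
  [[0.3,-0.875,0],[0,0,-0.8]],
  [[0.3,-0.875,0],[0,0,-0.8]],
  [[0.3,-0.875,0],[0,0,-0.8]],
  [[0.3,-0.875,0],[0,0,-0.8]],
  [[0.3,-0.875,0],[0,0,-0.8]],
  [[0.3,-0.875,0],[0,0,-0.8]],
])

```text
time: 3.0
tool_pos: [0.4704, 0.1007, 0.4203]
tcp_rot: [-1.57, -0.04, 0.042]
wrist_force: [0.6, 0.4, 0.0]
width: 0.551
```

Call:
play_rows([
  [[0.075,-0.75,-0.05],[0,0,-0.8]],
  [[0.075,-0.75,-0.05],[0,0,-0.8]],
  [[0.075,-0.75,-0.05],[0,0,-0.8]],
  [[0.075,-0.75,-0.05],[0,0,-0.8]],
  [[0.075,-0.75,-0.05],[0,0,-0.8]],
  [[0.075,-0.75,-0.05],[0,0,-0.8]],
])

```text
time: 3.75
tool_pos: [0.5001, -0.2005, 0.3988]
tcp_rot: [-1.522, 0.458, -0.452]
wrist_force: [-0.5, 0.4, 0.5]
width: 0.552
```

Call:
play_rows([
  [[0.28,-0.2,-0.45],[0,0,-0.73]],
  [[0.28,-0.2,-0.45],[0,0,-0.73]],
  [[0.28,-0.2,-0.45],[0,0,-0.73]],
  [[0.28,-0.2,-0.45],[0,0,-0.73]],
  [[0.28,-0.2,-0.45],[0,0,-0.73]],
])

```text
time: 4.38
tool_pos: [0.6112, -0.2758, 0.2158]
tcp_rot: [-1.38, 0.901, -0.886]
wrist_force: [-1.2, 0.3, 0.2]
width: 0.55
```

```bash
python3 - <<'E'
from h import *
np.set_printoptions(precision=4,suppress=True)
s,p,d=save('wrist','w1')
print(s['tool_pos'],Ro.from_rotvec(s['tcp_rot']).as_matrix())
for l in ['lid_bar','lid','pot_handle']:
    print(l,[(w('wrist',x['xyz'],s),round(x['conf'],2)) for x in cams.mark_of('wrist',l)[:2]])
E
```

```text
[ 0.6112 -0.2758  0.2158] [[ 0.4093 -0.0078  0.9124]
 [-0.9124  0.0047  0.4094]
 [-0.0075 -1.     -0.0052]]
lid_bar [(array([ 0.6132, -0.2808,  0.1583]), 0.57)]
lid [(array([ 0.6074, -0.277 ,  0.1124]), 0.58)]
pot_handle [(array([ 0.5386, -0.3068,  0.1006]), 0.68), (array([ 0.5613, -0.0981,  0.0582]), 0.2)]
```

View pics/w1.png

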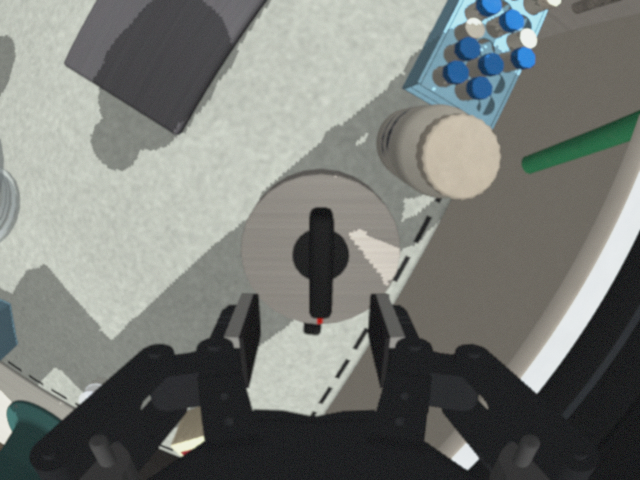

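Call:
play_rows([
  [[0,0,-0.1],[0,0,0]],
  [[0,0,-0.19],[0,0,0]],
  [[0,0,-0.19],[0,0,0]],
  [[0,0,-0.19],[0,0,0]],
])

```text
time: 5.08
tool_pos: [0.6135, -0.2785, 0.1483]
tcp_rot: [-1.379, 0.891, -0.897]
wrist_force: [0.0, 0.5, 0.3]
width: 0.546
```

Call:
play_rows([
  [[0,0,0],[0,0,0]],
  [[0,0,0],[0,0,0]],
  [[0,0,0],[0,0,0]],
  [[0,0,0],[0,0,0]],
  [[0,0,0],[0,0,0]],
], gripper=1, squeeze=40)

```text
time: 5.7
tool_pos: [0.6135, -0.2788, 0.1475]
tcp_rot: [-1.379, 0.892, -0.897]
wrist_force: [-0.9, 0.7, 6.5]
width: 0.15
```

Call:
play_rows([
  [[0,0,0],[0,0,0.14]],
  [[0,0,0],[0,0,0.28]],
  [[0,0,0],[0,0,0.42]],
  [[0,0,0],[0,0,0.56]],
  [[0,0,0],[0,0,0.7]],
  [[0,0,0],[0,0,0.85]],
])

```text
time: 6.45
tool_pos: [0.6133, -0.2781, 0.1474]
tcp_rot: [-1.537, 0.374, -0.378]
wrist_force: [-0.1, 3.2, 5.9]
width: 0.154
```

Call:
play_rows([
  [[0,0,0],[0,0,0.14]],
  [[0,0,0],[0,0,0.28]],
  [[0,0,0],[0,0,0.42]],
  [[0,0,0],[0,0,0.56]],
  [[0,0,0],[0,0,0.7]],
  [[0,0,0],[0,0,0.85]],
  [[0,0,0],[0,0,0.85]],
])

```text
time: 7.32
tool_pos: [0.613, -0.2788, 0.1475]
tcp_rot: [-1.567, -0.147, 0.145]
wrist_force: [-1.6, 0.0, 7.1]
width: 0.151
```

```bash
python3 - <<'E'
from h import *
np.set_printoptions(precision=4,suppress=True)
s,p,d=save('top','t2'); save('side','s2')
print(s['torque'],s['wrist_force'])
for c in ['top','side']:
  for l in ['pot_handle','pot']:
    print(l,[(w(c,x['xyz'],s),round(x['conf'],2)) for x in cams.mark_of(c,l)[:2]])
E
```

```text
[ 0.0133  0.4392 -0.0139] [-1.5772  0.0038  7.1204]
pot_handle []
pot []
pot_handle [(array([ 0.5542, -0.3305,  0.1025]), 0.96)]
pot [(array([ 0.6136, -0.282 ,  0.0578]), 0.9)]
```

View pics/s2.png

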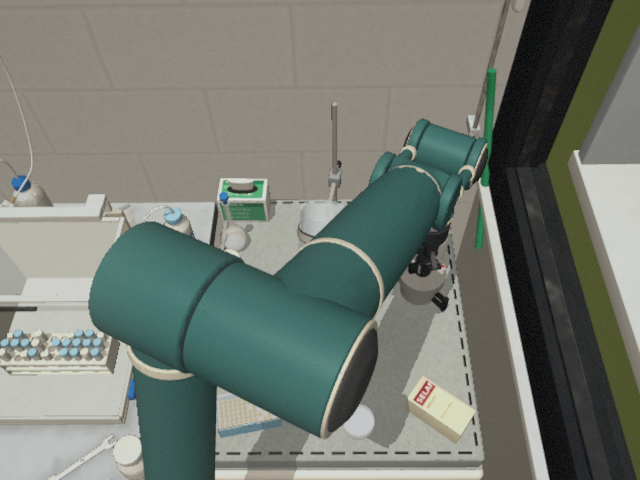

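Call:
play_rows([
  [[0,0,0.005],[0,0,0.13]],
  [[0,0,0.005],[0,0,0.26]],
  [[0,0,0.005],[0,0,0.4]],
  [[0,0,0.005],[0,0,0.53]],
  [[0,0,0.005],[0,0,0.53]],
])

```text
time: 8.25
tool_pos: [0.6121, -0.2787, 0.1477]
tcp_rot: [-1.52, -0.47, 0.471]
wrist_force: [-2.2, -1.3, 2.5]
width: 0.147
```

```bash
python3 - <<'E'
from h import *
np.set_printoptions(precision=4,suppress=True)
s,p,d=save('side','s3'); 
print(s['torque'],s['wrist_force'],s['q'])
for c in ['side']:
  for l in ['pot_handle','pot']:
    print(l,[(w(c,x['xyz'],s),round(x['conf'],2)) for x in cams.mark_of(c,l)[:2]])
E
```

```text
[-0.2323  0.318   0.0264] [-2.2163 -1.3098  2.4598] [-0.4638  0.3189  1.6923 -0.001   1.1303 -1.0636]
pot_handle [(array([ 0.5601, -0.3326,  0.0986]), 0.95), (array([0.742 , 0.14  , 0.0595]), 0.54)]
pot [(array([ 0.6133, -0.2821,  0.0561]), 0.8)]
```

Call:
play_rows([
  [[0,0,0.025],[0,0,0]],
  [[0,0,0.05],[0,0,0]],
  [[0,0,0.09],[0,0,0]],
  [[0,0,0.14],[0,0,0]],
  [[0,0,0.2],[0,0,0]],
  [[0,0,0.25],[0,0,0]],
  [[0,0,0.25],[0,0,0]],
])

```text
time: 9.28
tool_pos: [0.614, -0.2788, 0.251]
tcp_rot: [-1.523, -0.475, 0.468]
wrist_force: [0.2, -0.6, -1.3]
width: 0.153
```

```bash
python3 - <<'E'
from h import *
np.set_printoptions(precision=4,suppress=True)
s,p,d=save('side','s4'); save('wrist','w4')
for c in ['side']:
  for l in ['pot_handle','pot','lid']:
    print(l,[(w(c,x['xyz'],s),round(x['conf'],2)) for x in cams.mark_of(c,l)[:2]])
E
```

```text
pot_handle [(array([ 0.5608, -0.3342,  0.0997]), 0.63)]
pot [(array([ 0.6169, -0.2807,  0.0581]), 0.75)]
lid [(array([ 0.6193, -0.2806,  0.2207]), 0.76)]
```

View pics/s4.png

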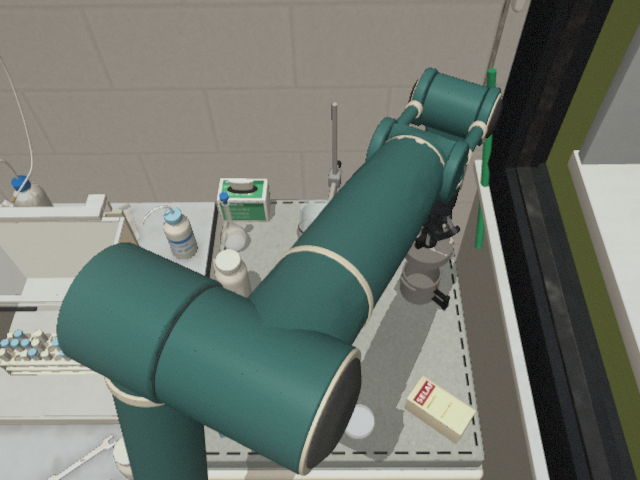

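View pics/w4.png

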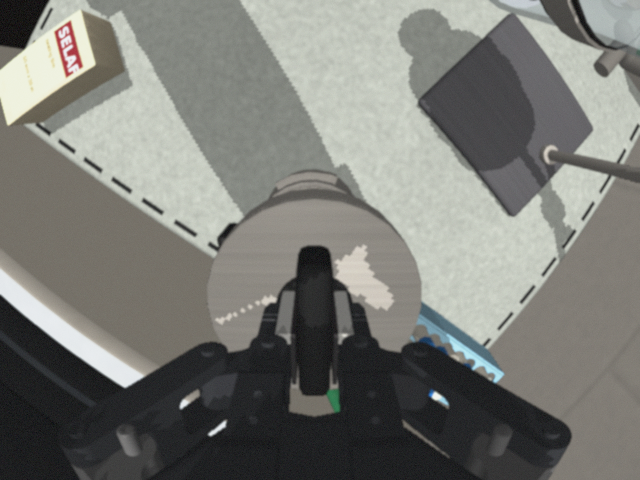

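Call:
play_rows([
  [[-0.1,0.025,0],[0,0,0]],
  [[-0.25,0.065,0],[0,0,0]],
  [[-0.38,0.1,0],[0,0,0]],
  [[-0.38,0.25,0],[0,0,0]],
  [[-0.38,0.4,0],[0,0,0]],
  [[-0.38,0.55,0],[0,0,0]],
  [[-0.38,0.7,0],[0,0,0]],
  [[-0.38,0.8,0],[0,0,0]],
  [[-0.38,0.85,0],[0,0,0]],
  [[-0.38,0.85,0],[0,0,0]],
])

```text
time: 10.78
tool_pos: [0.4597, 0.063, 0.2464]
tcp_rot: [-1.518, -0.472, 0.474]
wrist_force: [-0.2, 0.0, -0.9]
width: 0.151
```

Call:
play_rows([
  [[0,0,-0.08],[0,0,0]],
  [[0,0,-0.18],[0,0,0]],
  [[0,0,-0.28],[0,0,0]],
  [[0,0,-0.34],[0,0,0]],
  [[0,0,-0.37],[0,0,0]],
  [[0,0,-0.38],[0,0,0]],
  [[0,0,-0.388],[0,0,0]],
  [[0,0,-0.388],[0,0,0]],
])

```text
time: 11.78
tool_pos: [0.4614, 0.0618, 0.0931]
tcp_rot: [-1.52, -0.472, 0.469]
wrist_force: [-0.4, -0.3, -1.2]
width: 0.15
```

Call:
play_rows([
  [[0,0,-0.005],[0,0,0]],
  [[0,0,-0.005],[0,0,0]],
  [[0,0,-0.005],[0,0,0]],
])

```text
time: 12.15
tool_pos: [0.4615, 0.0618, 0.0929]
tcp_rot: [-1.52, -0.473, 0.47]
wrist_force: [-5.3, -1.9, 12.7]
width: 0.157
```

Contact made (12.7 N up). Release and lift.

Call:
play_rows([
  [[0,0,0.005],[0,0,0]],
  [[0,0,0.005],[0,0,0]],
  [[0,0,0.005],[0,0,0]],
  [[0,0,0.02],[0,0,0]],
  [[0,0,0.1],[0,0,0]],
  [[0,0,0.22],[0,0,0]],
  [[0,0,0.35],[0,0,0]],
  [[0,0,0.35],[0,0,0]],
], gripper=0.5)

```text
time: 13.15
tool_pos: [0.4639, 0.0621, 0.2359]
tcp_rot: [-1.521, -0.479, 0.463]
wrist_force: [0.4, 0.4, 0.2]
width: 0.503
```

```bash
python3 - <<'E'
from h import *
np.set_printoptions(precision=4,suppress=True)
s,p,d=save('top','t5'); save('side','s5')
for c in ['top','side']:
  for l in ['pot_handle','pot_rim','pot','lid','lid_bar']:
    print(l,[(w(c,x['xyz'],s),round(x['conf'],2)) for x in cams.mark_of(c,l)[:2]])
E
```

```text
pot_handle [(array([ 0.5654, -0.3335,  0.1015]), 0.76)]
pot_rim [(array([ 0.6132, -0.2839,  0.1324]), 0.55)]
pot [(array([ 0.6139, -0.2872,  0.0557]), 0.7)]
lid [(array([0.4665, 0.0589, 0.058 ]), 0.84)]
lid_bar [(array([0.4665, 0.0588, 0.103 ]), 0.85), (array([0.7471, 0.1389, 0.0596]), 0.18)]
pot_handle [(array([ 0.5619, -0.334 ,  0.1026]), 0.73)]
pot_rim [(array([ 0.6181, -0.284 ,  0.1291]), 0.75)]
pot [(array([ 0.6167, -0.2793,  0.0594]), 0.92)]
lid [(array([0.4633, 0.0558, 0.0612]), 0.88), (array([ 0.6187, -0.0752,  0.2768]), 0.48)]
lid_bar [(array([ 0.7072, -0.3165,  0.0621]), 0.3)]
```

View pics/t5.png

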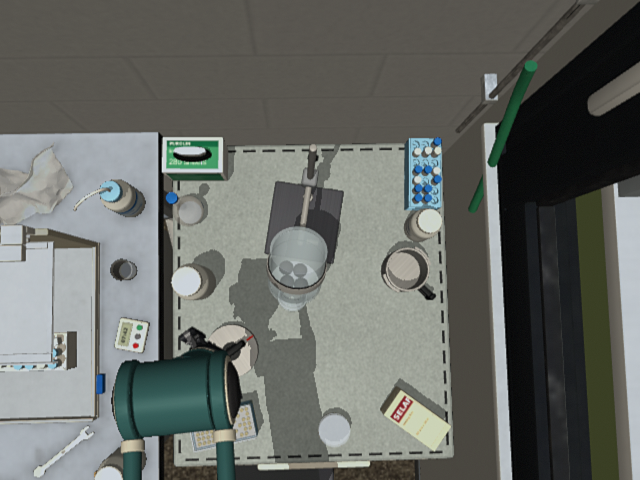

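View pics/s5.png

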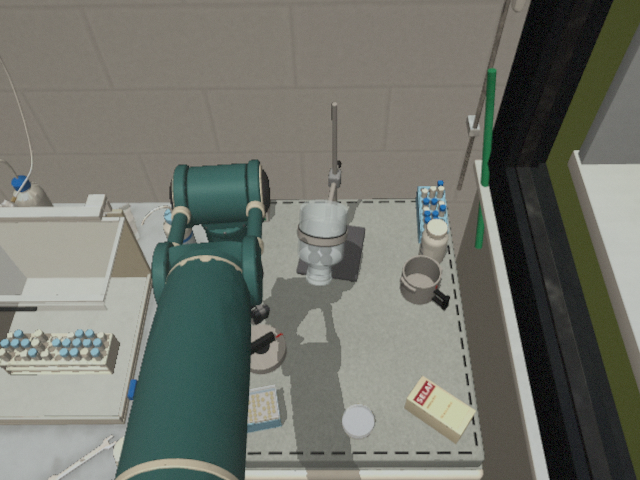

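```bash
python3 - <<'E'
from h import *
np.set_printoptions(precision=3,suppress=True)
s=bot.read_state(); q1=s['q'][0]; T=np.array(s['tool_pos']); print(T,s['q'])
ex=np.array([np.cos(q1),np.sin(q1)]); ey=np.array([-ex[1],ex[0]])
A=[]
for cam in ['top','side','wrist'][:2]:
    _,p,d=save(cam,cam+'6'); c=cams.calibration(cam); K=np.array(c['mtx'])
    v,u=np.mgrid[:480,:640]; P=np.stack([(u-K[0,2])/K[0,0]*d,(v-K[1,2])/K[1,1]*d,d],-1)
    W=(P-np.array(c['t']))@np.array(c['R'])
    # window frame
    m=(d>0)&(W[...,1]<-.37)&(W[...,1]>-.48)&(W[...,0]>.35)&(W[...,0]<.8)&(W[...,2]>.02); q=W[m]
    print(cam,'frame')
    for z in np.arange(0,.8,.1):
        k=q[(q[:,2]>z)&(q[:,2]<=z+.1)]; print(z,len(k),k[:,1].max() if len(k) else 0, np.percentile(k[:,1],99) if len(k) else 0)
    m=(d>0)&(W[...,2]>T[2]+.04); L=(W-T)
    a=L[...,:2]@ex; b=L[...,:2]@ey
    m&=(abs(a)<.15)&(abs(b)<.2)
    print('arm rel')
    for z in np.arange(0.05,.4,.03):
        k=m&(L[...,2]>z)&(L[...,2]<=z+.03)
        if k.sum()>5: print(round(z,2),k.sum(),'a',np.percentile(a[k],[1,99]),'b',np.percentile(b[k],[1,99]))
E
```

```text
[0.46  0.062 0.23 ] [ 0.08  -0.142  2.036 -0.     1.248 -0.521]
top frame
0.0 966 -0.3700040098846981 -0.3701305520775784
0.1 3711 -0.41859594748285095 -0.4195496816564076
0.2 2886 -0.41961832596257953 -0.42125335863612157
0.30000000000000004 13910 -0.4199068641982797 -0.4214632060007929
0.4 2608 -0.4208658966249854 -0.42143907553415927
0.5 3612 -0.4211212614987555 -0.42160036988671024
0.6000000000000001 3041 -0.370687559102749 -0.37164089066115186
0.7000000000000001 1013 -0.3706131393977209 -0.3710352818451463
arm rel
0.05 751 a [0.036 0.148] b [-0.193  0.02 ]
0.08 1155 a [0.036 0.15 ] b [-0.189  0.038]
0.11 125 a [0.033 0.145] b [-0.171  0.024]
0.14 45 a [0.033 0.04 ] b [-0.023  0.01 ]
0.17 39 a [0.034 0.04 ] b [-0.02   0.005]
0.2 86 a [0.033 0.04 ] b [-0.021  0.017]
0.23 38 a [0.035 0.039] b [-0.016  0.007]
0.26 8 a [0.037 0.038] b [-0.008  0.   ]
0.29 23 a [0.039 0.041] b [-0.013  0.008]
0.32 136 a [-0.037  0.046] b [-0.068  0.051]
0.35 4922 a [-0.074  0.045] b [-0.068  0.061]
0.38 5894 a [-0.082  0.03 ] b [-0.059  0.055]
side frame
0.0 649 -0.37000322027708266 -0.3700652533516176
0.1 2467 -0.41730135543477354 -0.41819252759149406
0.2 1901 -0.41807254831102486 -0.4198820515506323
0.30000000000000004 8957 -0.4192369982708363 -0.4201096451883295
0.4 2084 -0.4191093003942934 -0.42004208217704464
0.5 2658 -0.41948965902321583 -0.42010721743072615
0.6000000000000001 3363 -0.37020167980703605 -0.37290560538944667
0.7000000000000001 445 -0.42078425887601895 -0.4210763081824679
arm rel
0.05 905 a [-0.053  0.147] b [-0.191 -0.009]
0.08 1002 a [-0.06   0.149] b [-0.19  -0.018]
0.11 56 a [-0.025  0.141] b [-0.164 -0.03 ]
0.14 10 a [-0.009  0.004] b [-0.037 -0.036]
0.26 149 a [-0.036 -0.012] b [-0.027  0.034]
0.29 591 a [-0.039 -0.02 ] b [-0.029  0.033]
0.32 498 a [-0.041  0.004] b [-0.067  0.047]
0.35 2582 a [-0.079  0.026] b [-0.066  0.064]
0.38 3180 a [-0.129  0.024] b [-0.058  0.057]
```

Call:
play_rows([
  [[-0.01,-0.15,0.05],[0,0,-0.2]],
  [[-0.01,-0.3,0.05],[0,0,-0.4]],
  [[-0.01,-0.45,0.05],[0,0,-0.6]],
  [[-0.01,-0.6,0.05],[0,0,-0.8]],
  [[0,-0.7,0.05],[0,0,-0.89]],
  [[0,-0.775,0.05],[0,0,-0.89]],
])

```text
time: 14.6
tool_pos: [0.4603, -0.2503, 0.2501]
tcp_rot: [-1.57, 0.078, -0.079]
wrist_force: [0.1, 0.4, 0.6]
width: 0.498
```

Call:
play_rows([
  [[0.1,-0.1,-0.05],[0,0,-0.23]],
  [[0.2,-0.18,-0.1],[0,0,-0.45]],
  [[0.254,-0.216,-0.125],[0,0,-0.67]],
  [[0.254,-0.216,-0.125],[0,0,-0.89]],
  [[0.254,-0.216,-0.125],[0,0,-0.89]],
  [[0.254,-0.216,-0.125],[0,0,-0.89]],
])

```text
time: 15.35
tool_pos: [0.5619, -0.3345, 0.2003]
tcp_rot: [-1.48, 0.62, -0.621]
wrist_force: [-0.3, -0.0, 0.5]
width: 0.501
```

Call:
play_rows([
  [[0,0,0],[-0.063,0.064,0]],
  [[0,0,0],[-0.063,0.064,0]],
  [[0,0,0],[-0.063,0.064,0]],
])

```text
time: 15.72
tool_pos: [0.562, -0.3344, 0.2005]
tcp_rot: [-1.545, 0.649, -0.606]
wrist_force: [0.1, -0.8, 0.6]
width: 0.501
```

```bash
python3 - <<'E'
from h import *
np.set_printoptions(precision=4,suppress=True)
s,p,d=save('wrist','w7')
print(s['tool_pos'],Ro.from_rotvec(s['tcp_rot']).as_matrix(),s['q'])
for l in ['pot_handle','pot_rim','pot']:
    print(l,[(w('wrist',x['xyz'],s),round(x['conf'],2)) for x in cams.mark_of('wrist',l)[:2]])
E
```

```text
[ 0.562  -0.3344  0.2005] [[ 0.6999 -0.0492  0.7125]
 [-0.7142 -0.0491  0.6982]
 [ 0.0006 -0.9976 -0.0695]] [-0.539   0.2567  1.6721 -0.0715  1.2307  0.281 ]
pot_handle [(array([ 0.5597, -0.3329,  0.1019]), 0.58), (array([ 0.5594, -0.1005,  0.0538]), 0.57)]
pot_rim [(array([ 0.6207, -0.2824,  0.1342]), 0.85)]
pot [(array([ 0.6134, -0.2817,  0.0572]), 0.67)]
```

View pics/w7.png

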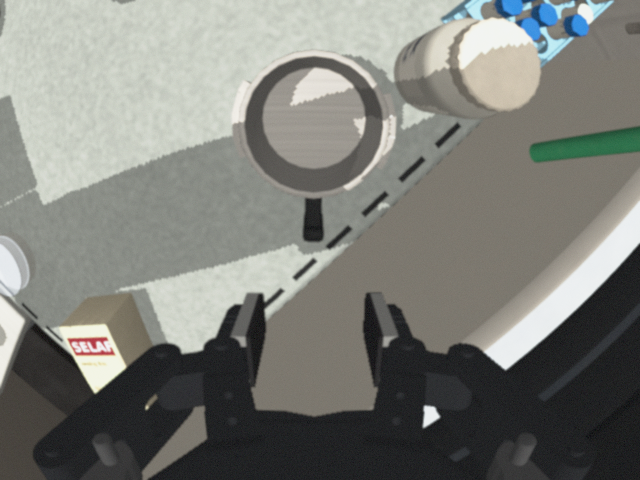

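Call:
play_rows([
  [[0,0,-0.1],[0,0,0]],
  [[0,0,-0.2],[0,0,0]],
  [[0,0,-0.265],[0,0,0]],
  [[0,0,-0.29],[0,0,0]],
  [[0,0,-0.29],[0,0,0]],
])

```text
time: 16.55
tool_pos: [0.5616, -0.3346, 0.0837]
tcp_rot: [-1.545, 0.651, -0.606]
wrist_force: [-0.7, -0.1, -0.1]
width: 0.503
```

Call:
play_rows([
  [[0,0,0],[0,0,0]],
  [[0,0,0],[0,0,0]],
  [[0,0,0],[0,0,0]],
  [[0,0,0],[0,0,0]],
  [[0,0,0],[0,0,0]],
], gripper=1, squeeze=90)

```text
time: 17.18
tool_pos: [0.5629, -0.3354, 0.0861]
tcp_rot: [-1.546, 0.648, -0.609]
wrist_force: [-1.5, -0.1, 5.6]
width: 0.136
```

```bash
python3 - <<'E'
from h import *
np.set_printoptions(precision=4,suppress=True)
s,p,d=save('side','s8')
for l in ['pot_handle','pot_rim','pot']:
    print(l,[(w('side',x['xyz'],s),round(x['conf'],2)) for x in cams.mark_of('side',l)[:2]])
E
```

```text
pot_handle []
pot_rim [(array([ 0.6157, -0.2821,  0.1323]), 0.7)]
pot [(array([ 0.6189, -0.2829,  0.0565]), 0.51)]
```

View pics/s8.png

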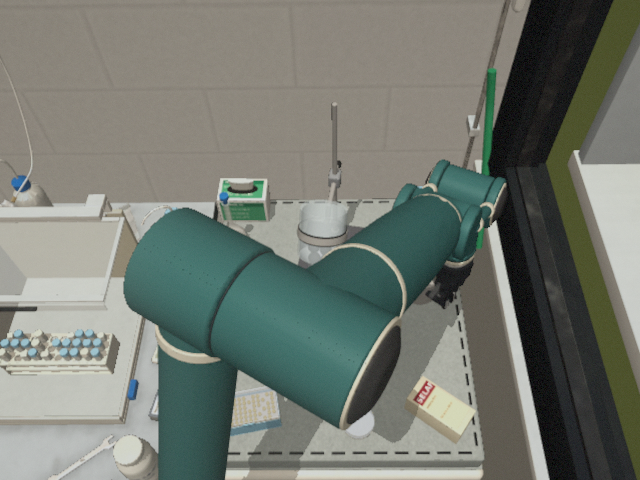

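Call:
play_rows([
  [[0,0,0.01],[0,0,0]],
  [[0,0,0.02],[0,0,0]],
  [[0,0,0.03],[0,0,0]],
  [[0,0,0.03],[0,0,0]],
  [[0,0,0.03],[0,0,0]],
])

```text
time: 18.0
tool_pos: [0.5618, -0.3345, 0.0958]
tcp_rot: [-1.545, 0.651, -0.606]
wrist_force: [-0.6, 0.8, -3.5]
width: 0.141
```

Call:
play_rows([
  [[-0.02,0.02,0],[0,0,-0.05]],
  [[-0.07,0.07,0],[0,0,-0.15]],
  [[-0.12,0.13,0],[0,0,-0.28]],
  [[-0.17,0.19,0],[0,0,-0.4]],
  [[-0.21,0.24,0],[0,0,-0.5]],
  [[-0.22,0.26,0],[0,0,-0.57]],
  [[-0.22,0.27,0],[0,0,-0.6]],
  [[-0.22,0.27,0],[0,0,-0.6]],
])

```text
time: 19.0
tool_pos: [0.4743, -0.2266, 0.0962]
tcp_rot: [-1.396, 1.025, -0.956]
wrist_force: [0.9, 0.2, -2.8]
width: 0.143
```

```bash
python3 - <<'E'
from h import *
np.set_printoptions(precision=4,suppress=True)
s,p,d=save('top','t9'); save('side','s9'); save('wrist','w9')
print(s['tool_pos'])
for c in ['top','side']:
  for l in ['pot_rim','pot','bottle_mouth','bottle_middle']:
    print(c,l,[(w(c,x['xyz']),round(x['conf'],2)) for x in cams.mark_of(c,l)[:2]])
E
```

```text
[ 0.4743 -0.2266  0.0962]
top pot_rim [(array([ 0.5454, -0.2013,  0.1438]), 0.8)]
top pot [(array([ 0.541 , -0.2092,  0.0607]), 0.75)]
top bottle_mouth [(array([ 0.5612, -0.065 ,  0.1777]), 0.95)]
top bottle_middle []
side pot_rim []
side pot []
side bottle_mouth [(array([ 0.567 , -0.0585,  0.1829]), 0.79)]
side bottle_middle [(array([ 0.6187, -0.0723,  0.2755]), 0.63)]
```

View pics/t9.png

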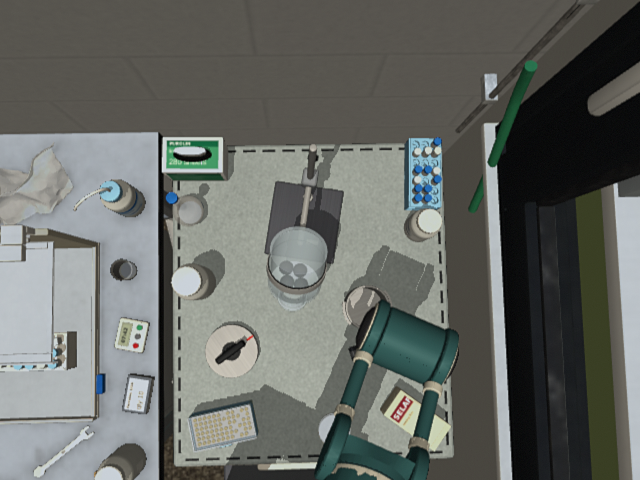

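View pics/w9.png

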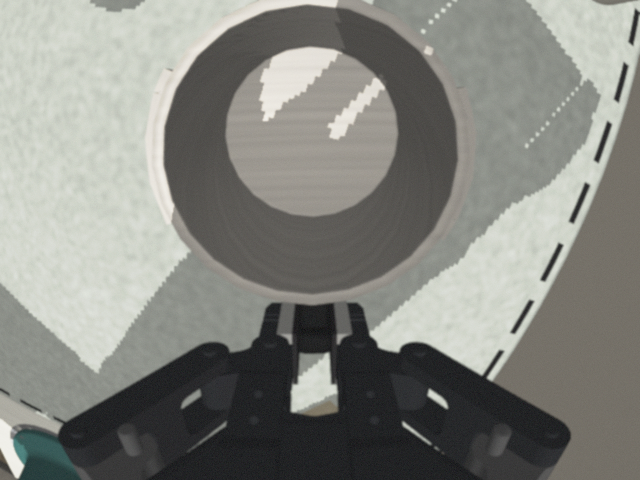

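```bash
python3 - <<'E'
from h import *
np.set_printoptions(precision=4,suppress=True)
print(cams.calibration('wrist'))
E
```

```text
{'mtx': array([[371.6483,   0.    , 313.9958],
       [  0.    , 371.6483, 238.7918],
       [  0.    ,   0.    ,   1.    ]]), 'tool_from_camera': array([[ 1.    ,  0.    , -0.001 , -0.0002],
       [ 0.0009, -0.3043,  0.9526, -0.1424],
       [-0.0003, -0.9526, -0.3043,  0.0785],
       [ 0.    ,  0.    ,  0.    ,  1.    ]])}
```

Call:
play_rows([
  [[0,0,-0.01],[0,0,0]],
  [[0,0,-0.02],[0,0,0]],
  [[0,0,-0.026],[0,0,0]],
  [[0,0,-0.03],[0,0,0]],
  [[0,0,-0.03],[0,0,0]],
])

```text
time: 20.18
tool_pos: [0.4735, -0.2267, 0.0861]
tcp_rot: [-1.397, 1.027, -0.956]
wrist_force: [-6.7, 2.1, 11.1]
width: 0.14
```

Call:
play_rows([
  [[0,0,0],[0,0,0]],
  [[0,0,0],[0,0,0]],
  [[0,0,0],[0,0,0]],
  [[0,0,0.05],[0,0,0]],
  [[0,0,0.15],[0,0,0]],
  [[0,0,0.25],[0,0,0]],
  [[0.0035,0.001,0.25],[0.026,-0.085,0]],
  [[0.0035,0.001,0.25],[0.026,-0.085,0]],
], gripper=0.5)

```text
time: 21.18
tool_pos: [0.4749, -0.2265, 0.1846]
tcp_rot: [-1.338, 0.984, -0.985]
wrist_force: [-0.1, -0.4, 0.4]
width: 0.499
```

Call:
play_rows([
  [[0,0,0],[0,0,0.2]],
  [[0,0,0],[0,0,0.4]],
  [[0,0,0],[0,0,0.6]],
  [[0,0,0],[0,0,0.8]],
  [[0,0,0],[0,0,1.0]],
])

```text
time: 21.8
tool_pos: [0.4747, -0.2258, 0.1827]
tcp_rot: [-1.539, 0.377, -0.372]
wrist_force: [-0.3, 0.1, 0.2]
width: 0.503
```

Call:
play_rows([
  [[0,0,0],[0,0,0.22]],
  [[0,0,0],[0,0,0.44]],
  [[0,0,0],[0,0,0.66]],
  [[0,0,0],[0,0,0.88]],
  [[0,0,0],[0,0,1.0]],
])

```text
time: 22.42
tool_pos: [0.4747, -0.2258, 0.1827]
tcp_rot: [-1.557, -0.239, 0.242]
wrist_force: [0.1, -0.7, 1.0]
width: 0.5
```

Call:
play_rows([
  [[0,0,0],[0,0,0.22]],
  [[0,0,0],[0,0,0.44]],
  [[0,0,0],[0,0,0.66]],
  [[0,0,0],[0,0,0.88]],
  [[0,0,0],[0,0,1.0]],
])

```text
time: 23.05
tool_pos: [0.4747, -0.2258, 0.1827]
tcp_rot: [-1.396, -0.848, 0.85]
wrist_force: [-0.1, 0.8, -0.7]
width: 0.499
```

Call:
play_rows([
  [[0,0,0],[0,0,0.22]],
  [[0,0,0],[0,0,0.44]],
  [[0,0,0],[0,0,0.66]],
  [[0,0,0],[0,0,0.88]],
  [[0,0,0],[0,0,1.0]],
  [[0,0,0],[0,0,1.0]],
])

```text
time: 23.8
tool_pos: [0.4749, -0.2258, 0.1829]
tcp_rot: [-1.048, -1.427, 1.427]
wrist_force: [0.1, -0.2, 0.4]
width: 0.5
```

```bash
python3 - <<'E'
from h import *
np.set_printoptions(precision=4,suppress=True)
s,p,d=save('top','t10'); save('side','s10'); save('wrist','w10')
print(s['tool_pos'],s['q'],Ro.from_rotvec(s['tcp_rot']).as_matrix())
for c in ['top','side','wrist']:
  for l in ['pot_handle','pot_rim','pot']:
    print(c,l,[(w(c,x['xyz'],s),round(x['conf'],2)) for x in cams.mark_of(c,l)[:2]])
E
```

```text
[ 0.4749 -0.2258  0.1829] [-0.4916  0.0198  1.9728  0.0004  1.1516 -2.3642] [[-0.2971 -0.0022 -0.9548]
 [ 0.9548  0.0016 -0.2971]
 [ 0.0022 -1.      0.0016]]
top pot_handle [(array([ 0.4782, -0.2276,  0.1007]), 0.87)]
top pot_rim [(array([ 0.5427, -0.2043,  0.1352]), 0.73)]
top pot [(array([ 0.5385, -0.206 ,  0.0541]), 0.78), (array([0.7459, 0.1384, 0.0585]), 0.26)]
side pot_handle [(array([ 0.4717, -0.2281,  0.1033]), 0.79), (array([ 0.5684, -0.0588,  0.1834]), 0.52)]
side pot_rim [(array([ 0.5464, -0.2062,  0.1296]), 0.75)]
side pot [(array([ 0.5461, -0.2005,  0.0557]), 0.94)]
wrist pot_handle [(array([ 0.475 , -0.23  ,  0.0999]), 0.8)]
wrist pot_rim [(array([ 0.5456, -0.2021,  0.1327]), 0.79)]
wrist pot [(array([ 0.5425, -0.2016,  0.0593]), 0.85), (array([ 0.5625, -0.0992,  0.0556]), 0.3)]
```

View pics/w10.png

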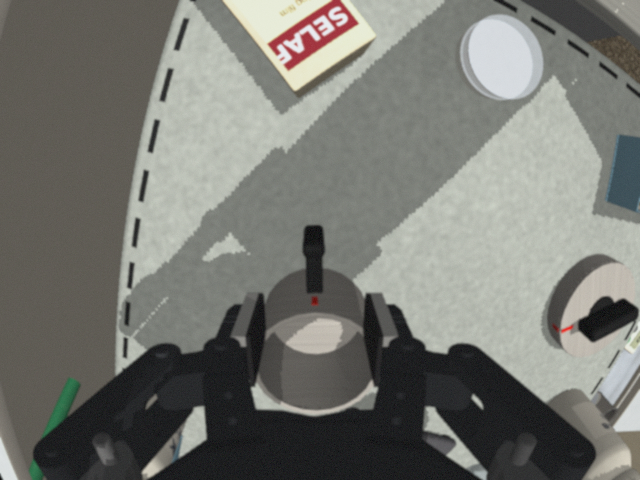

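View pics/t10.png

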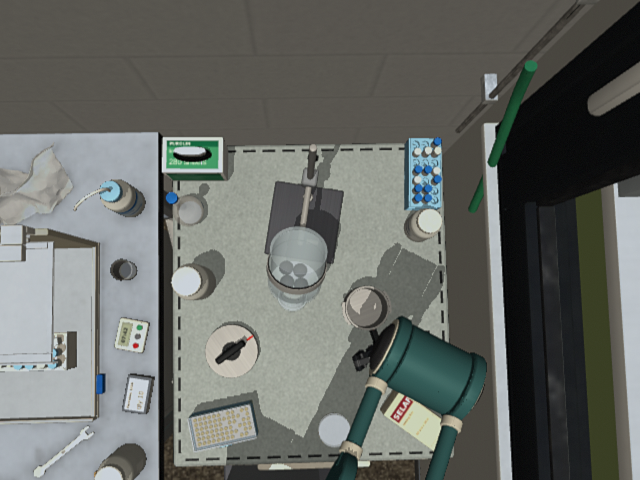

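Call:
play_rows([
  [[0,-0.005,-0.1],[0,0,0]],
  [[0,-0.005,-0.19],[0,0,0]],
  [[0,-0.005,-0.235],[0,0,0]],
  [[0,-0.005,-0.245],[0,0,0]],
  [[0,-0.005,-0.245],[0,0,0]],
])

```text
time: 25.02
tool_pos: [0.4761, -0.2286, 0.0869]
tcp_rot: [-1.052, -1.43, 1.428]
wrist_force: [0.7, -0.5, -0.1]
width: 0.499
```

Call:
play_rows([
  [[0,0,0],[0,0,0]],
  [[0,0,0],[0,0,0]],
  [[0,0,0],[0,0,0]],
  [[0,0,0],[0,0,0]],
  [[0,0,0.01],[0,0,0]],
  [[0,0,0.02],[0,0,0]],
  [[0,0,0.025],[0,0,0]],
  [[0,0,0.025],[0,0,0]],
], gripper=1, squeeze=90)

```text
time: 26.02
tool_pos: [0.4752, -0.2282, 0.096]
tcp_rot: [-1.05, -1.429, 1.428]
wrist_force: [-0.6, 0.5, -2.6]
width: 0.136
```

```bash
python3 - <<'E'
from h import *
np.set_printoptions(precision=4,suppress=True)
s,p,d=save('top','t11'); save('side','s11')
print(s['tool_pos'])
for c in ['top','side']:
  for l in ['pot_rim','pot','bottle_mouth']:
    print(c,l,[(w(c,x['xyz'],s),round(x['conf'],2)) for x in cams.mark_of(c,l)[:2]])
E
```

```text
[ 0.4752 -0.2282  0.096 ]
top pot_rim [(array([ 0.5428, -0.202 ,  0.1409]), 0.78), (array([ 0.5634, -0.1017,  0.0554]), 0.6)]
top pot [(array([ 0.5435, -0.2097,  0.063 ]), 0.78)]
top bottle_mouth [(array([ 0.5625, -0.0678,  0.182 ]), 0.71)]
side pot_rim []
side pot []
side bottle_mouth [(array([ 0.5672, -0.0581,  0.1846]), 0.77), (array([0.5989, 0.1258, 0.0538]), 0.33)]
```

Call:
play_rows([
  [[0,0.04,0],[0,0,0]],
  [[0,0.1,0],[0,0,0]],
  [[0.005,0.16,0],[0,0,0]],
  [[0.008,0.22,0],[0,0,0]],
  [[0.01,0.28,0],[0,0,0]],
  [[0.0125,0.33,0],[0,0,0]],
  [[0.0125,0.355,0],[0,0,0]],
  [[0.0125,0.36,0],[0,0,0]],
  [[0.0125,0.36,0],[0,0,0]],
])

```text
time: 27.55
tool_pos: [0.4804, -0.0843, 0.0961]
tcp_rot: [-1.051, -1.429, 1.428]
wrist_force: [0.0, -0.7, -3.8]
width: 0.139
```

```bash
python3 - <<'E'
from h import *
np.set_printoptions(precision=4,suppress=True)
s,p,d=save('top','t12'); save('side','s12')
print(s['tool_pos'])
for c in ['top','side']:
  for l in ['pot_rim','pot','bottle_mouth']:
    print(c,l,[(w(c,x['xyz'],s),round(x['conf'],2)) for x in cams.mark_of(c,l)[:2]])
E
```

```text
[ 0.4804 -0.0843  0.0961]
top pot_rim [(array([ 0.5489, -0.0586,  0.1413]), 0.6)]
top pot [(array([ 0.5447, -0.0622,  0.0626]), 0.86), (array([0.6024, 0.1286, 0.0612]), 0.41)]
top bottle_mouth [(array([ 0.5617, -0.0692,  0.1828]), 0.58)]
side pot_rim []
side pot []
side bottle_mouth []
```

View pics/t12.png

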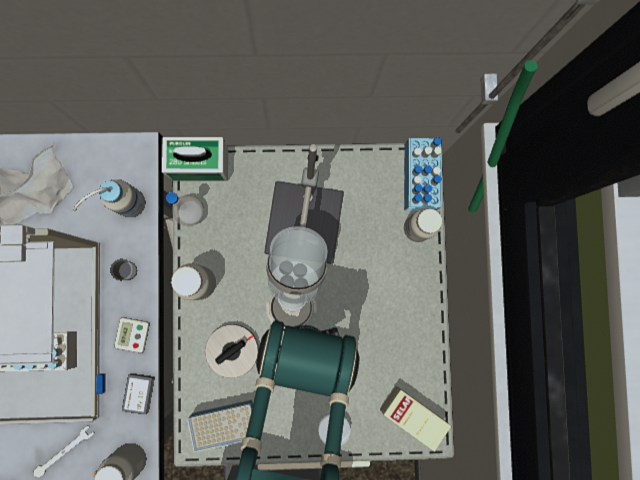

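View pics/s12.png

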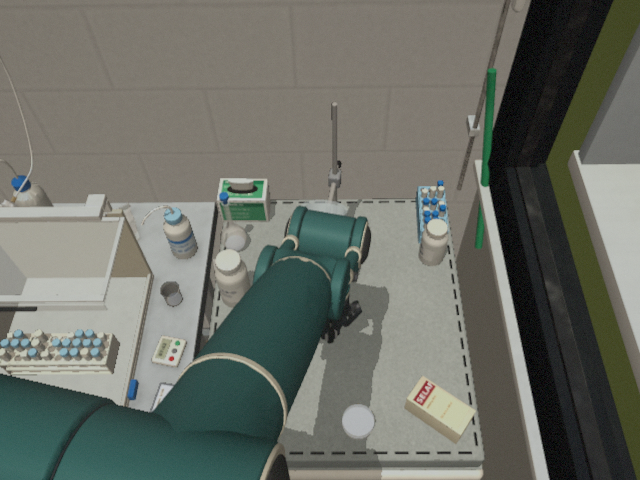

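Call:
play_rows([
  [[0,0,-0.01],[0,0,0]],
  [[0,0,-0.018],[0,0,0]],
  [[0,0,-0.023],[0,0,0]],
  [[0,0,-0.026],[0,0,0]],
  [[0,0,-0.026],[0,0,0]],
])

```text
time: 28.58
tool_pos: [0.4799, -0.0843, 0.0876]
tcp_rot: [-1.049, -1.428, 1.428]
wrist_force: [-8.7, 1.4, 12.6]
width: 0.139
```

Call:
play_rows([
  [[0,0,0],[0,0,0]],
  [[0,0,0],[0,0,0]],
  [[0,0,0],[0,0,0]],
  [[0,0,0.05],[0,0,0]],
  [[0,0,0.15],[0,0,0]],
  [[-0.05,0,0.3],[0,0,0]],
  [[-0.1,-0.1,0.42],[0,0,0]],
  [[-0.1,-0.2,0.5],[0,0,0]],
  [[-0.1,-0.3,0.5],[0,0,0]],
], gripper=0.45)

```text
time: 29.7
tool_pos: [0.4423, -0.2064, 0.2902]
tcp_rot: [-1.059, -1.433, 1.429]
wrist_force: [0.9, -0.8, -0.3]
width: 0.545
```

```bash
python3 - <<'E'
from h import *
np.set_printoptions(precision=4,suppress=True)
s,p,d=save('top','t13'); save('side','s13')
print(s['tool_pos'],s['q'])
for c in ['top','side']:
  for l in ['pot_handle','pot_rim','pot','bottle_mouth','bottle_middle']:
    print(c,l,[(w(c,x['xyz'],s),round(x['conf'],2)) for x in cams.mark_of(c,l)[:2]])
E
```

```text
[ 0.4423 -0.2064  0.2902] [-0.4884 -0.1346  1.9188  0.0011  1.3488 -2.3624]
top pot_handle [(array([ 0.483 , -0.086 ,  0.1015]), 0.75), (array([0.7449, 0.1399, 0.0577]), 0.3)]
top pot_rim [(array([ 0.5466, -0.0591,  0.1299]), 0.69)]
top pot [(array([ 0.5433, -0.0633,  0.056 ]), 0.79)]
top bottle_mouth [(array([ 0.5642, -0.0657,  0.1815]), 0.92), (array([ 0.4793, -0.0825,  0.1029]), 0.49)]
top bottle_middle []
side pot_handle []
side pot_rim [(array([0.597 , 0.1247, 0.0559]), 0.75)]
side pot []
side bottle_mouth []
side bottle_middle []
```

View pics/t13.png

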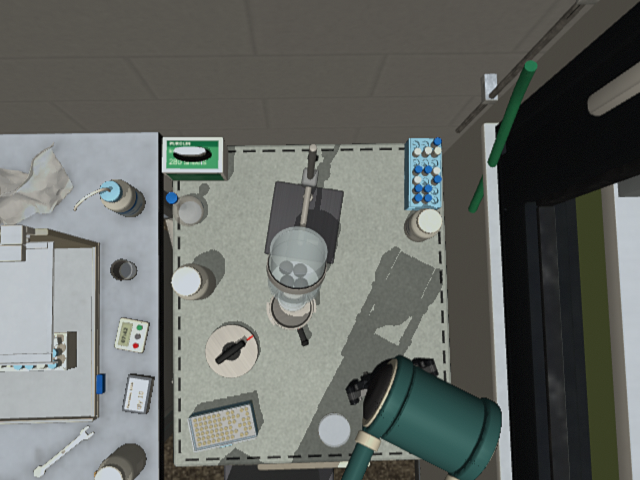

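View pics/s13.png

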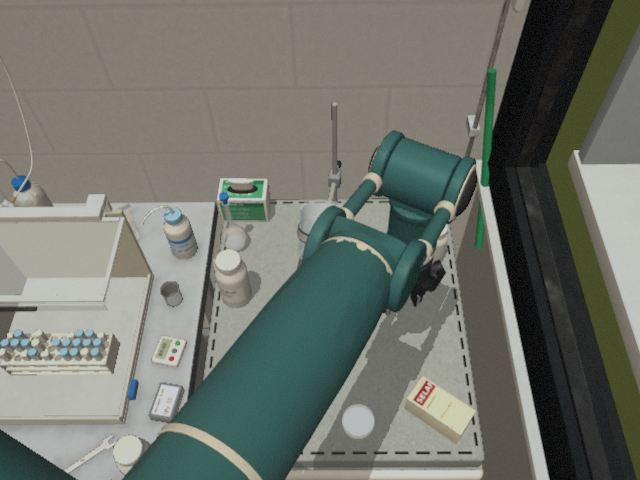

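Call:
play_rows([
  [[0.1,0,0.02],[0,0,-0.22]],
  [[0.2,0,0.05],[0,0,-0.44]],
  [[0.25,0,0.05],[0,0,-0.66]],
  [[0.25,0,0.05],[0,0,-0.87]],
], gripper=1, squeeze=40)

```text
time: 30.8
tool_pos: [0.5419, -0.2037, 0.3054]
tcp_rot: [-1.367, -0.922, 0.921]
wrist_force: [-0.0, 0.1, -0.5]
width: 0.001
```

Call:
play_rows([
  [[0.08,0,0],[0,0,-0.22]],
  [[0.17,0,0],[0,0,-0.44]],
  [[0.17,0,0],[0,0,-0.66]],
  [[0.17,0,0],[0,0,-0.87]],
])

```text
time: 31.3
tool_pos: [0.6089, -0.2036, 0.305]
tcp_rot: [-1.535, -0.394, 0.394]
wrist_force: [-0.6, -0.2, 0.3]
width: 0.001
```

Call:
play_rows([
  [[0,0.05,0],[0,0,-0.22]],
  [[0,0.08,0],[0,0,-0.44]],
  [[0,0.1,-0.05],[0,0,-0.66]],
  [[0,0.1,-0.08],[0,0,-0.86]],
  [[0,0.1,-0.08],[0,0,-0.86]],
])

```text
time: 31.92
tool_pos: [0.6076, -0.1634, 0.2721]
tcp_rot: [-1.567, 0.132, -0.129]
wrist_force: [-0.4, -0.6, 0.9]
width: 0.003
```

```bash
python3 - <<'E'
from h import *
np.set_printoptions(precision=4,suppress=True)
s,p,d=save('top','t14'); save('side','s14'); save('wrist','w14')
print(s['tool_pos'],s['q'],s['wrist_force'],Ro.from_rotvec(s['tcp_rot']).as_matrix())
for c in ['wrist','top']:
  for l in ['bottle_mouth','bottle_middle']:
    print(c,l,[(w(c,x['xyz'],s),round(x['conf'],2)) for x in cams.mark_of(c,l)[:2]])
E
```

```text
[ 0.6076 -0.1634  0.2721] [-0.3019  0.1574  1.6565 -0.0006  1.3299 -0.1357] [-0.3907 -0.5731  0.8855] [[ 0.9862 -0.0023  0.1654]
 [-0.1654  0.0001  0.9862]
 [-0.0022 -1.     -0.0003]]
wrist bottle_mouth []
wrist bottle_middle [(array([0.4649, 0.0587, 0.1003]), 0.55)]
top bottle_mouth [(array([ 0.5614, -0.0685,  0.1795]), 0.86)]
top bottle_middle []
```

View pics/w14.png

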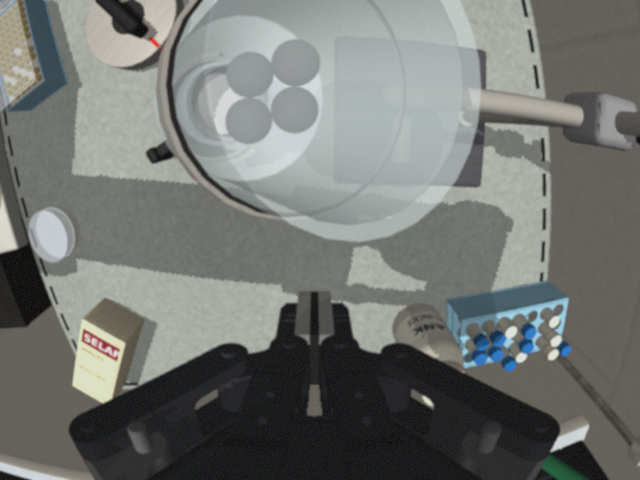

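View pics/s14.png

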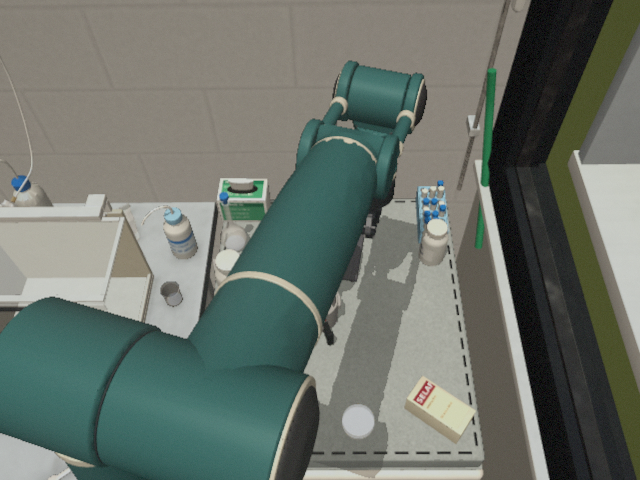

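Call:
play_rows([
  [[0.01,0.04,0],[0,0,0]],
  [[0.01,0.06,0],[0,0,0]],
  [[0.01,0.07,0],[0,0,0]],
  [[0.01,0.07,0],[0,0,0]],
])

```text
time: 32.78
tool_pos: [0.6124, -0.1356, 0.2737]
tcp_rot: [-1.568, 0.131, -0.132]
wrist_force: [0.7, -0.0, 0.0]
width: 0.003
```

Call:
play_rows([
  [[0,0.01,0],[0,0,0]],
  [[0,0.02,0],[0,0,0]],
  [[0,0.02,0],[0,0,0]],
])

```text
time: 33.15
tool_pos: [0.6123, -0.1282, 0.2736]
tcp_rot: [-1.568, 0.132, -0.133]
wrist_force: [-0.7, -0.8, 0.9]
width: -0.001
```

Call:
play_rows([
  [[0,-0.03,0],[0,0,0]],
  [[0,-0.03,0],[0,0,0]],
  [[0,0.035,0],[0,0,0]],
  [[0,-0.03,0],[0,0,0]],
  [[0,-0.03,0],[0,0,0]],
  [[0,0.035,0],[0,0,0]],
  [[0,-0.03,0],[0,0,0]],
  [[0,-0.03,0],[0,0,0]],
])

```text
time: 34.15
tool_pos: [0.6123, -0.1408, 0.2736]
tcp_rot: [-1.567, 0.133, -0.134]
wrist_force: [-0.7, 0.9, 0.6]
width: 0.001
```

```bash
python3 - <<'E'
from h import *
s,p,d=save('wrist','w15');print(s['tool_pos'],s['wrist_force'])
save('top','t15')
E
```

```text
[ 0.61231664 -0.14079861  0.27364499] [-0.72119107  0.86772195  0.61523122]
```

View pics/w15.png

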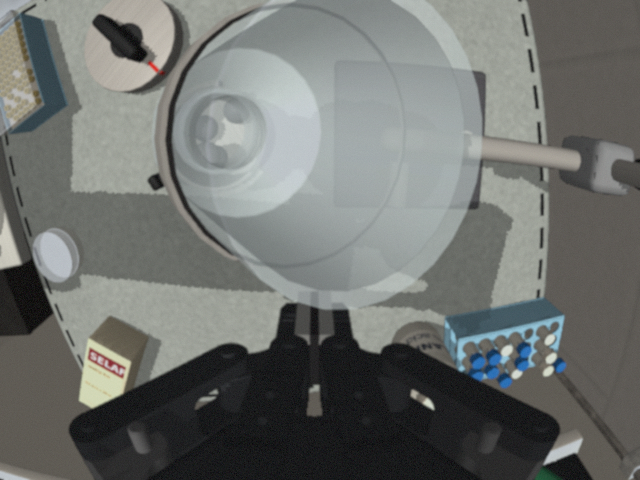

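Call:
play_rows([
  [[0,-0.08,0.02],[0,0,0]],
  [[0,-0.15,0.1],[0,0,0]],
  [[-0.05,-0.2,0.2],[0,0,0]],
  [[-0.15,-0.25,0.2],[0,0,0]],
  [[-0.25,-0.25,0.2],[0,0,0]],
  [[-0.25,-0.25,0.2],[0,0,0]],
])

```text
time: 35.0
tool_pos: [0.5106, -0.2398, 0.3543]
tcp_rot: [-1.567, 0.133, -0.135]
wrist_force: [0.8, -0.2, -0.4]
width: -0.001
```

```bash
python3 - <<'E'
from h import *
np.set_printoptions(precision=4,suppress=True)
s,p,d=save('wrist','w16');save('top','t16');save('side','s16')
for c in ['top','wrist']:
  for l in ['ball0','pot','tall_bottle','short_bottle','lid']:
    print(c,l,[(w(c,x['xyz'],s),round(x['conf'],2)) for x in cams.mark_of(c,l)[:5]])
im=cv2.imread('pics/t16.png')[220:350,230:380]; cv2.imwrite('pics/t16c.png',cv2.resize(im,(750,650)[:2] and (690,598),interpolation=cv2.INTER_CUBIC))
E
```

```text
top ball0 [(array([ 0.5252, -0.0601,  0.0735]), 0.69), (array([ 0.5455, -0.0855,  0.0771]), 0.56), (array([ 0.5388, -0.0388,  0.0775]), 0.53), (array([ 0.5628, -0.037 ,  0.0776]), 0.49), (array([0.4673, 0.0585, 0.0588]), 0.2)]
top pot [(array([ 0.5452, -0.0636,  0.0531]), 0.88), (array([ 0.5488, -0.0854,  0.0754]), 0.66)]
top tall_bottle [(array([0.6038, 0.1293, 0.058 ]), 0.76), (array([ 0.5606, -0.0391,  0.0739]), 0.58)]
top short_bottle [(array([ 0.7067, -0.318 ,  0.0602]), 0.71)]
top lid [(array([0.4669, 0.059 , 0.0581]), 0.61)]
wrist ball0 [(array([ 0.5327, -0.0407,  0.0716]), 0.65), (array([ 0.5375, -0.0824,  0.0714]), 0.52), (array([ 0.5619, -0.0374,  0.0782]), 0.47)]
wrist pot [(array([ 0.5469, -0.0568,  0.0598]), 0.9)]
wrist tall_bottle [(array([ 0.522 , -0.0639,  0.0733]), 0.46)]
wrist short_bottle [(array([ 0.7038, -0.3228,  0.0589]), 0.62), (array([ 0.5593, -0.1033,  0.056 ]), 0.27)]
wrist lid [(array([ 0.5311, -0.0405,  0.0733]), 0.74), (array([ 0.5191, -0.0639,  0.0707]), 0.54), (array([ 0.702 , -0.3216,  0.0597]), 0.16)]
```

View pics/t16c.png

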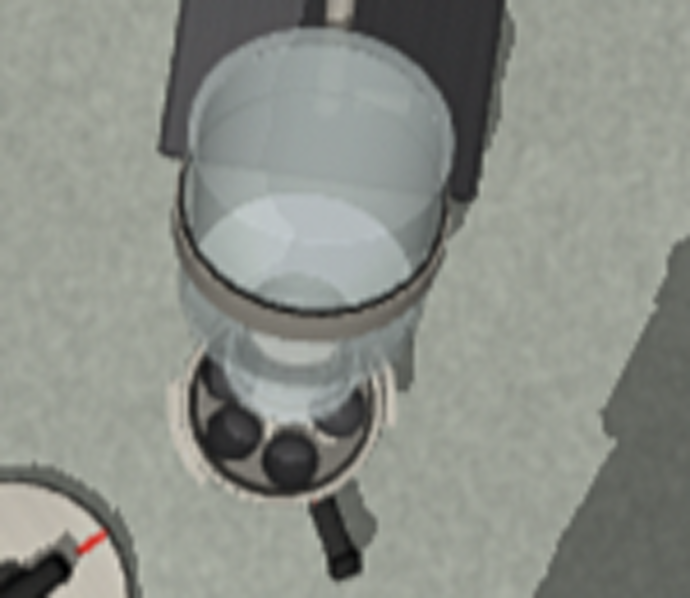

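View pics/w16.png

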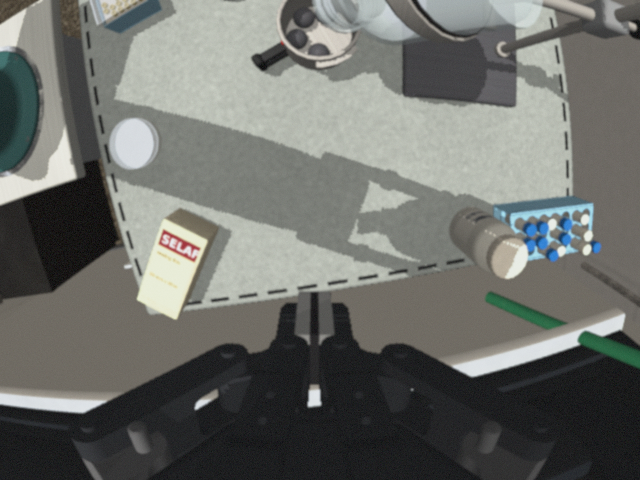

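View pics/s16.png

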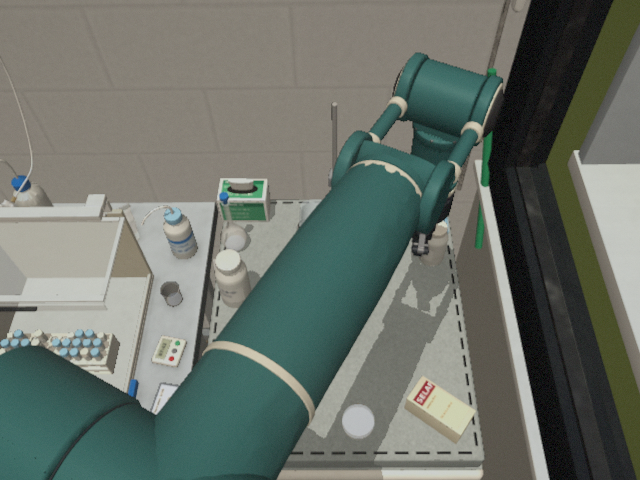

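Four balls are in the pot: the crop shows them at (222,378), (233,430), (290,457) and (340,410). The bottle is empty, the lid lies flat with its bar up, and the arm touches nothing. Bystanders are unmoved, so I'm handing in.

```bash
python3 -c "
from workcell import bot
print(bot.read_state()['time']); print(bot.finish_job())"
```

```text
35.65
the job is handed in; nothing more can be done
None
```

The job is done and handed in at 35.65 s of the 72 s allowed. All four balls are in the pot, and the arm ended clear of everything.

- **Lid:** I turned it anticlockwise about 1.75 rad in all and lifted it off. It lies right way up on the deck at about (0.465, 0.058).
- **Pot:** It turned about 0.4 rad along with the lid, so I turned further until the lugs came free. I set the pot down once on the way to grip the handle from the other side. This kept the wrist camera away from the bottle. The pot stood under the mouth, its axis about 16 mm to -x of it, before any tapping.
- **Tapping:** Two taps at about 0.2 m/s on the bottle's -y side brought all four balls down.

**Last checks:** The top picture shows four balls inside the pot and an empty bottle. The top network put all four near z = 0.076, where balls resting on the pot's floor should be. The tall and short bottles read within about 4 mm of where they first stood.

**Checks that disagreed:** The last wrist picture gave only three of the four balls, because the bottle hides part of the pot from there. Both cameras also gave a few false labels, such as a ball as a tall bottle.

**Forces:** The highest wrist force I read was about 15 N, when setting the pot down under the bottle. Forces during the taps themselves were not read.

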